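# Stand the fallen dressing bottle back on its mat

### The job

Two square bottles of leather dressing have fallen over on the cobbler's bench. Pick up the taller of the two, turn it upright and set it down on its base in the middle of the round cork mat, without letting it drop. Leave the short fallen bottle lying and the bottle that is already standing where they are.

Things in the scene. Friction and masses are not known exactly. Their poses are not given: they have to be found in the camera images.
- tall_bottle: the taller fallen bottle: amber glass, square body 46 x 46 mm and 100 mm tall with a paper label, then a sloping shoulder, a neck 26 mm across and a round black cap 32 mm across; 140 mm long in all, 0.18 to 0.34 kg. It lies flat on one side, cap pointing roughly to the robot's right (within 30 degrees). Origin: centre of the base's underside (23 mm above the bench while lying); its z axis runs along the bottle from base to cap, x and y are square to its flat sides.
- short_bottle: the short fallen bottle, to be left lying: same make, 46 x 46 mm, but its body is only 55 mm tall, 95 mm long in all. Origin and axes as on the tall bottle.
- standing_bottle: a bottle just like the tall one, 140 mm tall, already standing upright on the robot's left, to be left alone. Origin: centre of its underside; z up.
- round_mat: round cork mat fixed to the bench, 130 mm across and 4 mm thick, bottles stand on it (a square cork mat, 130 mm wide, lies nearby and is the wrong one). Origin: centre of its underside, on the bench; its top is 4 mm above.
There are look-alikes about, which are no part of the job. Leave any black look-alike of the round_mat alone. Leave any purple look-alike of the short_bottle alone.

How it is judged:
At the end, for the whole second after the job is handed in: The tall bottle stands upright (within 10 degrees) and still on the round mat, its base centre within 30 mm of the mat's centre; the short bottle still lies and the standing bottle still stands, each within 30 mm of where it was (angle between each of tall_bottle, standing_bottle's own z axis and vertical below 0.17 rad and horizontal distance between tall_bottle and round_mat below 0.03 m and height (world z) of tall_bottle between 0.001 and 0.01 m and linear speed of tall_bottle below 0.02 m/s and distance of each of short_bottle, standing_bottle from where it was at the start of the episode below 0.03 m and angle between short_bottle's own z axis and vertical above 1.3 rad); the robot touches nothing.
It fails at once if the tall bottle is dropped: let go and falling with its base more than 45 mm above the bench (contact force between tall_bottle and the fingers below 0.02 N and height (world z) of tall_bottle above 0.045 m and linear speed of tall_bottle above 0.3 m/s).
It fails at once if the standing bottle is knocked over (angle between standing_bottle's own z axis and vertical above 0.5 rad).
It also fails if it takes over 32 s, if anything falls off the work surface, if the arm or the gripper's body presses on something with over 40 N, if the wrist force passes 120 N, or if a joint passes its speed limit or range.

### The arm

A 6-joint arm with a two-finger parallel gripper is mounted at the origin on the work surface. World frame = base frame: x ahead of the robot, y to its left, z up, the work surface at z = 0. Lengths are in m, angles in rad, forces in N, time in s.
With the tool pointing down it reaches from about 0.35 to 0.875 m from the base axis. Payload 4.2 kg.
Tool frame: the origin (TCP) lies at the very end of the fingers, on their centre line; the grasp point (between the pads) lies 19 mm behind it (ctrl.pinch_z is the distance from the TCP to the grasp point, in m); z points along the fingers, y is the line along which they close (so a half turn about z gives the same grasp; the last joint's range is limited). The gripper opens to 85 mm and grips with 20 to 120 N. Pads are 22 mm wide; open, the fingers measure 114 mm over their backs; the gripper's body (76 mm by 85 mm) begins 54 mm behind the grasp point. The pads swing forward as they close: fully open they stand 13 mm farther back than shut.
Start: joints at [1.532, 0.385, 0.008, 0, -1.194, -0.259], TCP at [0.183, 0.597, 0.231] pointing down, gripper open.
Joint ranges: [-3.14, 3.14], [-1.21, 2.06], [-1.07, 1.41], [-3.16, 2.05], [-2.99, -0.16], [-3.1, 3.1]. Speed limits (rad/s): [2.79, 2.79, 3.14, 3.14, 3.14, 3.14].

### API

Orientations are given as [roll, pitch, yaw] about the fixed x, y, z axes, in that order (R = Rz(yaw) Ry(pitch) Rx(roll)).
In Python, from rig import ctrl gives the robot as it stands.
- The arm moves only by the tool servo_tool, never from a script. Its argument "series" is a list of rows, each a list of 2 entries, a list of its own where there are three numbers: the shift along the tool's x, y, z scaled (see below), then the turn, a rotation vector about the tool's x, y, z scaled (see below). A call has 1 to 8 rows; each row shifts and turns the commanded pose from where the row before left it, along the tool's axes as they then stand; what a row does not reach is not made up. The controller multiplies each number of a shift by 0.025 m and each number of a turn by 8 degrees. A row lasts 1/8 s, in which the tool goes at most 62.5 mm and 10.7 degrees, less where a joint would pass 70% of its speed; a pose out of reach is approached as far as the arm can. A call with a number of a shift or a turn outside -1 to 1 is refused whole. A call with a gripper value outside its range is refused whole. "grip" is the closure, from 0 (fully open) to 1 (shut), set as the call begins (left out, the last holds). The fingers move at their own pace and stop on an object; the grip force is fixed at half the most. Time passes only in rows, so rows that do not move let the fingers close. It gives the time, the measured TCP pose, the force, the opening and the grip force at its end, in the units of the state.
- ctrl.read_state(): the state, without advancing time (a new reading comes with each control period).
- ctrl.camera(name): name is "scene" or "top" or "wrist"; returns a dict with "color" (400x640x3 uint8, blue, green, red), "fx", "fy", "cx", "cy" (pixels), "extrinsics" (4x4, takes a point from camera to world coordinates). Camera axes: x right, y down, z forward; pixel columns grow to the right and rows downward; lengths in m; the calibration is good to about 2 mm. A picture is of the moment at which its call begins. There is no depth.
- ctrl.sign_off(): hands the job in; it is judged then, once.
The state is a dict: "t": time; "joints": joint angles; "joint_velocities": joint speeds; "tau": joint torques, N m; "eef_pos": TCP position; "eef_rot": TCP orientation; "contact_force": force on the tool from outside, world axes, zero at the start; "moment": the same for the moment, N m; "gripper_width": opening from 0.0 (shut) to 1.0 (fully open); "grip_force": force on a finger pad.
Only numpy, scipy, OpenCV 4.12 (cv2) and the standard library are available. Lean on these libraries where they do the work, as an engineer would, in place of code of your own. Each camera call takes 0.05 s, during which the arm holds its last target. There are 200 camera calls.

## Working session

There is one attempt and no reset: what is moved stays moved. The work goes in short steps, Python scripts to look and compute and a tool call to move; the robot and the scene stay as the last step left them, time stands still between calls to the robot, and variables do not carry over. Pictures are saved under pics/ and viewed, at most 10 in all, crops included, and the job is handed in when it is done.

Besides the shell and the picture viewer there is one more tool, called after ">>>" as name(argument=value, ...), one argument or row to a line, values as JSON. servo_tool: Moves the arm, as the interface text tells. Shifts and turns lie within -1 to 1; 1 stands for 0.025 m of shift or 8 degrees of turn. Its arguments: {"type":"object","properties":{"series":{"type":"array","items":{"type":"array"}},"grip":{"type":"number"}},"required":["series"]}

```bash
mkdir -p pics; cat > h.py <<'E'
import numpy as np, cv2
from rig import ctrl
from scipy.spatial.transform import Rotation as R
def snap(n,f):
    c=ctrl.camera(n); cv2.imwrite('pics/'+f+'.png',c['color']); 
    np.savez('pics/'+f+'.npz',**{k:c[k] for k in('fx','fy','cx','cy','extrinsics')}); return c
def p2w(c,u,v,z):
    E=np.array(c['extrinsics']); d=E[:3,:3]@[(u-c['cx'])/c['fx'],(v-c['cy'])/c['fy'],1]; o=E[:3,3]
    return o+d*(z-o[2])/d[2]
def w2p(c,p):
    E=np.array(c['extrinsics']); q=E[:3,:3].T@(np.array(p)-E[:3,3]); return c['fx']*q[0]/q[2]+c['cx'],c['fy']*q[1]/q[2]+c['cy']
E
python3 - <<'E'
from h import *
s=ctrl.read_state(); print(s)
for n in('scene','top'):
    c=snap(n,n+'0'); print(n,c['extrinsics'],c['fx'],c['cx'],c['cy'])
E
```

```text
{'t': 0.0, 'joints': array([ 1.53157150e+00,  3.85546671e-01,  6.59468358e-03, -4.71963087e-04,
       -1.19400217e+00, -2.58611838e-01]), 'joint_velocities': array([-7.48897960e-04, -7.46963187e-04,  2.74024498e-05,  7.03678754e-04,
       -8.27758129e-04,  2.19249886e-03]), 'tau': array([ 9.20189450e-04, -3.92292631e+01,  1.88395232e+01,  4.18597296e+00,
       -4.68471117e-03,  1.64766302e-06]), 'eef_pos': array([0.18321827, 0.59691804, 0.23021938]), 'eef_rot': array([ 3.13939441e+00, -1.27952868e-04, -2.98010652e-01]), 'contact_force': array([ 0.33373109, -0.57124939, -0.30827835]), 'moment': array([ 0.00622205, -0.03392844,  0.02611086]), 'grip_force': 0.0, 'gripper_width': 0.9992903596101729}
scene [[ 0.48100547  0.55988629 -0.67465627  1.19807444]
 [ 0.87652961 -0.32304677  0.35684258 -0.2720371 ]
 [-0.01815426 -0.76299943 -0.64614417  0.67920517]
 [ 0.          0.          0.          1.        ]] 430.23618326861043 318.7617400504508 199.50140885492397
top [[-0.01195354 -0.99187115  0.12668359  0.36596567]
 [-0.9998328   0.0101028  -0.0152416   0.11534503]
 [ 0.01383784 -0.1268446  -0.99182607  1.1803436 ]
 [ 0.          0.          0.          1.        ]] 471.61470756963223 314.98718661996514 196.99908937228548
```

View pics/top0.png

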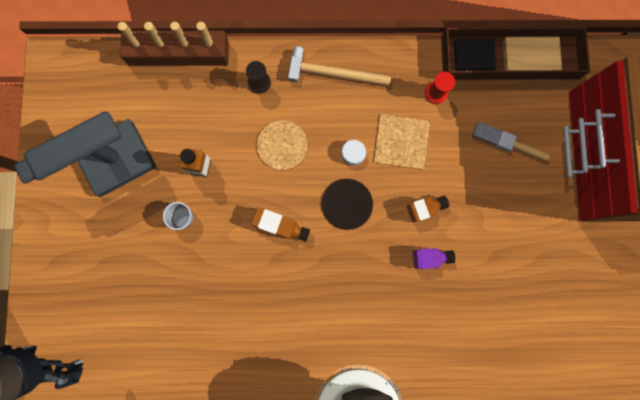

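View pics/scene0.png

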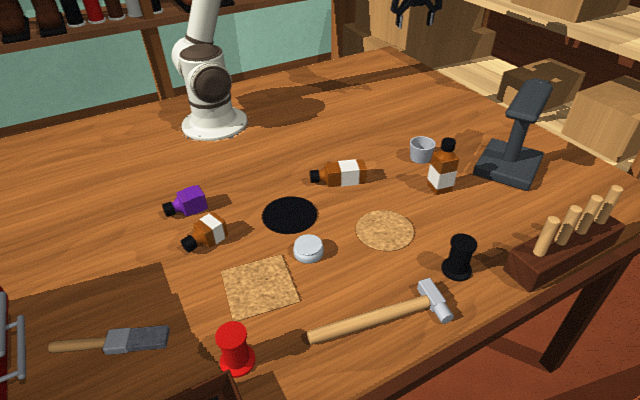

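In the top view, the tall fallen bottle (amber, label) runs from its base at about (254,217) to its cap at (305,236). The short amber bottle is at (428,207), its purple look-alike at (434,258) and the standing bottle at (195,162). For mats there is round cork at (282,145), square cork at (402,141) and black round at (347,204). The bottle at (280,225) is the longer amber one lying down, and the mat at (282,145) is the only one that is both cork and round. I'll confirm both in an enlarged crop and measure them.

```bash
python3 - <<'E'
from h import *
im=cv2.imread('pics/top0.png'); c=np.load('pics/top0.npz')
cv2.imwrite('pics/crop0.png',cv2.resize(im[110:250,220:380],None,fx=4,fy=4,interpolation=cv2.INTER_CUBIC))
hsv=cv2.cvtColor(im,cv2.COLOR_BGR2HSV)
for p in [(282,145),(270,152),(282,170),(290,228),(258,216),(270,222),(305,236),(240,240)]: print(p,hsv[p[1],p[0]])
for n,u,v,z in [('mat',282.3,145,.004),('base',254,215,.03),('cap',306,236,.023),('short',428,207,.023),('stand',195,162,.07),('blackmat',347,204,0),('tin',354,152,.02)]: print(n,p2w(c,u,v,z).round(4))
E
```

```text
(282, 145) [ 17 136 221]
(270, 152) [ 17 138 210]
(282, 170) [ 15 163 169]
(290, 228) [ 14 204 166]
(258, 216) [ 14 207 163]
(270, 222) [ 24  11 242]
(305, 236) [ 9 83 43]
(240, 240) [ 14 173 197]
mat [0.6506 0.179  0.004 ]
base [0.4701 0.2472 0.03  ]
cap [0.4178 0.1207 0.023 ]
short [ 0.486 -0.182  0.023]
stand [0.595  0.3838 0.07  ]
blackmat [0.4981 0.0167 0.    ]
tin [ 0.6272 -0.0019  0.02  ]
```

View pics/crop0.png

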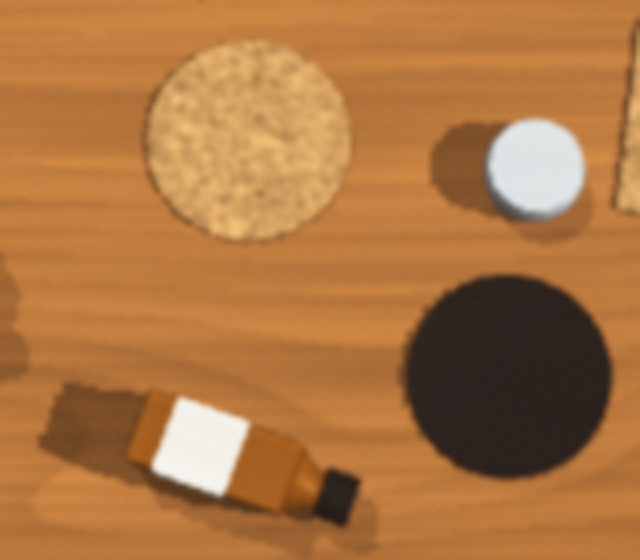

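The crop confirms both. The amber bottle's base corners are at (152,388) and (128,458), its shoulder corners at (305,440) and (275,510), and its cap end at about (352,497). The cork mat is a plain disc centred at (248,140), all in 4x crop pixels.

```bash
cat >> h.py <<'E'
from scipy.linalg import logm,expm
def pose(): 
    s=ctrl.read_state(); T=np.eye(4); T[:3,:3]=R.from_euler('xyz',s['eef_rot']).as_matrix(); T[:3,3]=s['eef_pos']; return T
def mk(p,x=None,z=None):
    z=np.array(z,float)/np.linalg.norm(z); x=np.array(x,float); x-=z*(x@z); x/=np.linalg.norm(x)
    T=np.eye(4); T[:3,:3]=np.c_[x,np.cross(z,x),z]; T[:3,3]=p; return T
def rows(T0,T1,n=None):
    L=np.real(logm(np.linalg.inv(T0)@T1))
    for k in range(1,60):
        A=expm(L/k); s=A[:3,3]/.025; w=R.from_matrix(A[:3,:3]).as_rotvec(degrees=True)/8
        if max(abs(np.r_[s,w]))<=.97 and (n is None or k>=n): break
    print(k,'rows',s.round(3),w.round(3)); print('path',[tuple((T0@expm(L*f))[:3,3].round(3)) for f in(.25,.5,.75,1)])
E
cat > b.py <<'E'
from h import *
c=np.load('pics/top0.npz')
P=[p2w(c,220+x/4-.4,110+y/4-.4,.046) for x,y in((152,388),(128,458),(305,440),(275,510))]
base=(P[0]+P[1])/2; sh=(P[2]+P[3])/2; base[2]=sh[2]=.023
d=sh-base; L=np.linalg.norm(d); d/=L
mat=p2w(c,220+248/4-.4,110+140/4-.4,.004)
def grasp(t=30,s=.065,h=.012,up=0,sg=1):
    t=np.radians(t); z=-np.cos(t)*np.array([0,0,1])-np.sin(t)*d
    g=base+d*s; g[2]=h+.019*np.cos(t)+up
    return mk(g+.019*z,sg*d,z)
E
python3 - <<'E'
from b import *
print(base,sh,d,L,np.linalg.norm(P[0]-P[1]),'mat',mat)
for sg in(1,-1): rows(pose(),grasp(up=.14,sg=sg))
E
```

```text
[0.46782596 0.24389388 0.023     ] [0.43551999 0.15379924 0.023     ] [-0.33753436 -0.94131321  0.        ] 0.09571165353882671 0.04447964944063759 mat [0.65170326 0.18075097 0.004     ]
23 rows [ 0.953 -0.054 -0.096] [ 0.132 -0.126  0.491]
path [(np.float64(0.309), np.float64(0.543), np.float64(0.238)), (np.float64(0.404), np.float64(0.445), np.float64(0.229)), (np.float64(0.453), np.float64(0.32), np.float64(0.199)), (np.float64(0.449), np.float64(0.192), np.float64(0.152))]
23 rows [0.118 0.934 0.106] [ 0.125  0.13  -0.463]
path [(np.float64(0.182), np.float64(0.463), np.float64(0.211)), (np.float64(0.231), np.float64(0.339), np.float64(0.187)), (np.float64(0.325), np.float64(0.244), np.float64(0.165)), (np.float64(0.449), np.float64(0.192), np.float64(0.152))]
```

>>> servo_tool(
  series=[
    [[0.95,-0.05,-0.1],[0.13,-0.13,0.49]],
    [[0.95,-0.05,-0.1],[0.13,-0.13,0.49]],
    [[0.95,-0.05,-0.1],[0.13,-0.13,0.49]],
    [[0.95,-0.05,-0.1],[0.13,-0.13,0.49]],
    [[0.95,-0.05,-0.1],[0.13,-0.13,0.49]],
    [[0.95,-0.05,-0.1],[0.13,-0.13,0.49]],
    [[0.95,-0.05,-0.1],[0.13,-0.13,0.49]],
    [[0.95,-0.05,-0.1],[0.13,-0.13,0.49]],
  ],
  grip=0,
)

```text
t: 1.1
eef_pos: [0.3504, 0.5082, 0.2373]
eef_rot: [-3.042, 0.177, -0.841]
contact_force: [0.7, 0.1, 0.3]
gripper_width: 0.999
grip_force: 0.0
```

>>> servo_tool(
  series=[
    [[0.95,-0.05,-0.1],[0.13,-0.13,0.49]],
    [[0.95,-0.05,-0.1],[0.13,-0.13,0.49]],
    [[0.95,-0.05,-0.1],[0.13,-0.13,0.49]],
    [[0.95,-0.05,-0.1],[0.13,-0.13,0.49]],
    [[0.95,-0.05,-0.1],[0.13,-0.13,0.49]],
    [[0.95,-0.05,-0.1],[0.13,-0.13,0.49]],
    [[0.95,-0.05,-0.1],[0.13,-0.13,0.49]],
    [[0.95,-0.05,-0.1],[0.13,-0.13,0.49]],
  ],
)

```text
t: 2.1
eef_pos: [0.4453, 0.3479, 0.2077]
eef_rot: [-3.049, 0.38, -1.392]
contact_force: [0.4, -0.3, 0.2]
gripper_width: 1.0
grip_force: 0.0
```

```bash
python3 - <<'E'
from b import *
s=ctrl.read_state(); print(s['t'],s['joints'].round(2),s['eef_pos'])
rows(pose(),grasp(up=.1))
E
```

```text
2.1 [ 0.8   0.21 -0.24 -0.33 -0.85 -0.45] [0.44530501 0.34794546 0.20771724]
8 rows [ 0.919 -0.047  0.094] [ 0.123 -0.106  0.427]
path [(np.float64(0.454), np.float64(0.308), np.float64(0.186)), (np.float64(0.458), np.float64(0.268), np.float64(0.163)), (np.float64(0.456), np.float64(0.229), np.float64(0.138)), (np.float64(0.449), np.float64(0.192), np.float64(0.112))]
```

>>> servo_tool(
  series=[
    [[0.92,-0.05,0.09],[0.12,-0.11,0.43]],
    [[0.92,-0.05,0.09],[0.12,-0.11,0.43]],
    [[0.92,-0.05,0.09],[0.12,-0.11,0.43]],
    [[0.92,-0.05,0.09],[0.12,-0.11,0.43]],
    [[0.92,-0.05,0.09],[0.12,-0.11,0.43]],
    [[0.92,-0.05,0.09],[0.12,-0.11,0.43]],
    [[0.92,-0.05,0.09],[0.12,-0.11,0.43]],
    [[0.92,-0.05,0.09],[0.12,-0.11,0.43]],
  ],
)

```text
t: 3.1
eef_pos: [0.4494, 0.1915, 0.1125]
eef_rot: [3.135, 0.527, -1.92]
contact_force: [0.9, -0.3, -0.0]
gripper_width: 1.0
grip_force: 0.0
```

```bash
python3 - <<'E'
from b import *
s=ctrl.read_state(); print(s['t'],s['joints'].round(2),s['eef_pos'])
rows(pose(),grasp())
c2=snap('wrist','w1')
for k in(0,.1,.14):
  print(w2p(c2,base+d*k+[0,0,.023 if k<.11 else .016]))
E
```

```text
3.1 [ 0.44  0.21 -0.47 -0.67 -0.61 -0.28] [0.44942468 0.19145885 0.11246037]
4 rows [0.504 0.    0.869] [ 0.008  0.006 -0.007]
path [(np.float64(0.449), np.float64(0.192), np.float64(0.087)), (np.float64(0.449), np.float64(0.192), np.float64(0.062)), (np.float64(0.449), np.float64(0.192), np.float64(0.037)), (np.float64(0.449), np.float64(0.192), np.float64(0.012))]
(np.float64(312.32832571432135), np.float64(220.92401705541354))
(np.float64(311.50958136517903), np.float64(108.6432994569962))
(np.float64(310.9613053546674), np.float64(25.983155741018606))
```

View pics/w1.png

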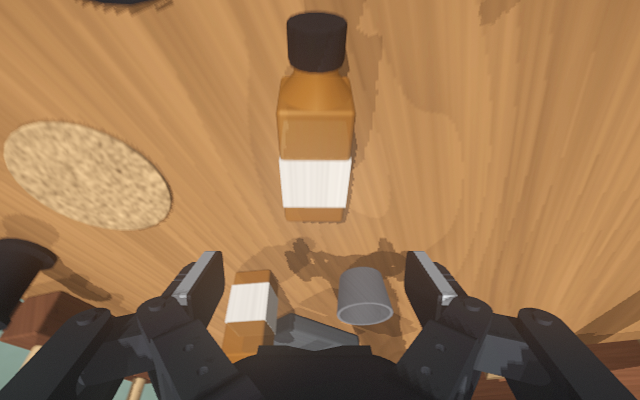

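The wrist view shows the bottle's base edge at (314,220) where I predicted (312,221), and its shoulder edge at (316,110) where I predicted (312,109). The estimate is good to 1–2 mm, so I'll descend and grip.

>>> servo_tool(
  series=[
    [[0.5,0,0.87],[0,0,0]],
    [[0.5,0,0.87],[0,0,0]],
    [[0.5,0,0.87],[0,0,0]],
    [[0.25,0,0.43],[0,0,0]],
    [[0.25,0,0.43],[0,0,0]],
  ],
)

```text
t: 3.78
eef_pos: [0.4494, 0.1928, 0.0122]
eef_rot: [3.135, 0.526, -1.917]
contact_force: [-0.3, -0.4, 0.3]
gripper_width: 1.001
grip_force: 0.0
```

>>> servo_tool(
  series=[
    [[0,0,0],[0,0,0]],
    [[0,0,0],[0,0,0]],
    [[0,0,0],[0,0,0]],
    [[0,0,0],[0,0,0]],
    [[0,0,0],[0,0,0]],
    [[0,0,0],[0,0,0]],
  ],
  grip=1,
)

```text
t: 4.53
eef_pos: [0.4497, 0.1928, 0.0136]
eef_rot: [3.137, 0.528, -1.916]
contact_force: [-2.1, -1.3, 6.0]
gripper_width: 0.53
grip_force: 62.6
```

>>> servo_tool(
  series=[
    [[-0.25,0,-0.43],[0,0,0]],
    [[-0.5,0,-0.87],[0,0,0]],
    [[-0.5,0,-0.87],[0,0,0]],
    [[-0.5,0,-0.87],[0,0,0]],
    [[-0.5,0,-0.87],[0,0,0]],
    [[-0.5,0,-0.87],[0,0,0]],
    [[0,0,0],[0,0,0]],
  ],
)

```text
t: 5.4
eef_pos: [0.4501, 0.1923, 0.152]
eef_rot: [3.139, 0.529, -1.915]
contact_force: [0.2, -0.0, -2.4]
gripper_width: 0.53
grip_force: 62.0
```

```bash
cat >> b.py <<'E'
TG=np.eye(4); TG[:3,:3]=R.from_euler('xyz',[3.137,.528,-1.916]).as_matrix(); TG[:3,3]=[.4497,.1928,.0136]
B0=mk(base,[0,0,-1],d)   # bottle x = down at grasp
G=np.linalg.inv(B0)@TG   # tool in bottle frame
def place(yaw,h,p=None):
    p=mat if p is None else p
    y=np.radians(yaw); return mk([p[0],p[1],h],[np.cos(y),np.sin(y),0],[0,0,1])@G
E
python3 - <<'E'
from b import *
s=ctrl.read_state(); print(s['t'],s['joints'].round(2),s['eef_pos'],s['contact_force'],s['gripper_width'])
print(place(-30,.05).round(3))
for y in(-110,-60,-45,-30): print(y); rows(pose(),place(y,.08))
snap('wrist','w2')
E
```

```text
5.4 [ 0.46  0.15 -0.45 -0.6  -0.67 -0.38] [0.45008572 0.1922826  0.15203242] [ 0.16812568 -0.00688871 -2.3915659 ] 0.5302570922859771
[[ 0.436 -0.503  0.746  0.66 ]
 [-0.253 -0.864 -0.435  0.176]
 [ 0.864  0.001 -0.504  0.104]
 [ 0.     0.     0.     1.   ]]
-110
12 rows [-0.188 -0.646  0.028] [-0.001  0.938  0.007]
path [(np.float64(0.5), np.float64(0.189), np.float64(0.155)), (np.float64(0.551), np.float64(0.186), np.float64(0.153)), (np.float64(0.6), np.float64(0.181), np.float64(0.146)), (np.float64(0.649), np.float64(0.172), np.float64(0.134))]
-60
11 rows [ 0.09  -0.742  0.189] [ 0.158  0.955 -0.6  ]
path [(np.float64(0.499), np.float64(0.177), np.float64(0.14)), (np.float64(0.551), np.float64(0.168), np.float64(0.135)), (np.float64(0.604), np.float64(0.166), np.float64(0.134)), (np.float64(0.657), np.float64(0.173), np.float64(0.134))]
-45
11 rows [ 0.182 -0.734  0.237] [ 0.205  0.906 -0.779]
path [(np.float64(0.498), np.float64(0.174), np.float64(0.135)), (np.float64(0.551), np.float64(0.162), np.float64(0.129)), (np.float64(0.606), np.float64(0.162), np.float64(0.13)), (np.float64(0.658), np.float64(0.174), np.float64(0.134))]
-30
11 rows [ 0.276 -0.718  0.284] [ 0.252  0.843 -0.955]
path [(np.float64(0.497), np.float64(0.171), np.float64(0.13)), (np.float64(0.551), np.float64(0.157), np.float64(0.123)), (np.float64(0.607), np.float64(0.158), np.float64(0.127)), (np.float64(0.66), np.float64(0.176), np.float64(0.134))]
```

View pics/w2.png

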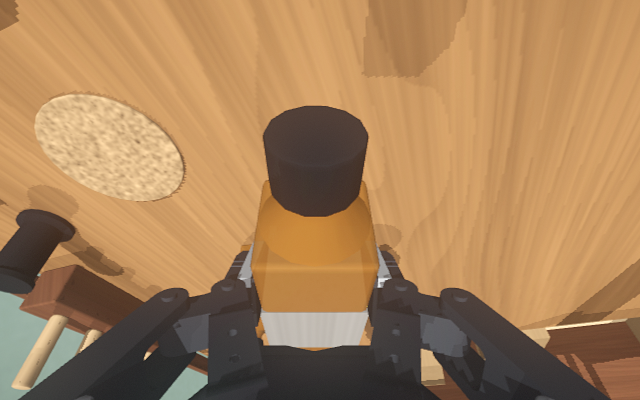

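The bottle is held with its cap forward at (316,150). I'll check it against the predicted cap pixel, then turn it upright above the mat.

```bash
python3 - <<'E'
from b import *
c=np.load('pics/w2.npz'); B=pose()@np.linalg.inv(G)
print([np.round(w2p(c,(B@np.r_[q,1])[:3]),0) for q in((0,0,.14),(-.016,0,.14),(.016,0,.14),(-.023,0,.1))])
rows(pose(),place(-30,.08),12)
E
```

```text
[array([313., 118.]), array([313., 153.]), array([313.,  91.]), array([313., 259.])]
12 rows [ 0.256 -0.662  0.257] [ 0.233  0.773 -0.875]
path [(np.float64(0.497), np.float64(0.17), np.float64(0.129)), (np.float64(0.551), np.float64(0.157), np.float64(0.122)), (np.float64(0.607), np.float64(0.158), np.float64(0.126)), (np.float64(0.66), np.float64(0.176), np.float64(0.134))]
```

>>> servo_tool(
  series=[
    [[0.26,-0.66,0.26],[0.23,0.77,-0.87]],
    [[0.26,-0.66,0.26],[0.23,0.77,-0.87]],
    [[0.26,-0.66,0.26],[0.23,0.77,-0.87]],
    [[0.26,-0.66,0.26],[0.23,0.77,-0.87]],
    [[0.26,-0.66,0.26],[0.23,0.77,-0.87]],
    [[0.26,-0.66,0.26],[0.23,0.77,-0.87]],
  ],
)

```text
t: 6.2
eef_pos: [0.5494, 0.1555, 0.1194]
eef_rot: [-2.846, -0.238, -1.303]
contact_force: [1.7, -1.0, -1.8]
gripper_width: 0.527
grip_force: 61.8
```

```bash
python3 - <<'E'
from b import *
s=ctrl.read_state(); print(s['t'],s['joints'].round(2),s['eef_pos'],s['contact_force'],s['gripper_width'])
rows(pose(),place(-30,.08))
E
```

```text
6.2 [ 0.65  0.29 -0.74  0.79 -0.46 -1.05] [0.54940824 0.15545919 0.11943713] [ 1.67222926 -1.00962895 -1.75206793] 0.5271766649985826
6 rows [ 0.265 -0.683  0.24 ] [ 0.243  0.782 -0.881]
path [(np.float64(0.578), np.float64(0.154), np.float64(0.121)), (np.float64(0.607), np.float64(0.157), np.float64(0.125)), (np.float64(0.634), np.float64(0.164), np.float64(0.129)), (np.float64(0.66), np.float64(0.176), np.float64(0.134))]
```

>>> servo_tool(
  series=[
    [[0.26,-0.68,0.24],[0.24,0.78,-0.88]],
    [[0.26,-0.68,0.24],[0.24,0.78,-0.88]],
    [[0.26,-0.68,0.24],[0.24,0.78,-0.88]],
    [[0.26,-0.68,0.24],[0.24,0.78,-0.88]],
    [[0.26,-0.68,0.24],[0.24,0.78,-0.88]],
    [[0.26,-0.68,0.24],[0.24,0.78,-0.88]],
    [[0,0,0],[0,0,0]],
  ],
)

```text
t: 7.08
eef_pos: [0.6589, 0.1748, 0.1317]
eef_rot: [-3.14, -1.03, -0.538]
contact_force: [1.1, -0.3, -2.2]
gripper_width: 0.529
grip_force: 61.8
```

```bash
python3 - <<'E'
from b import *
s=ctrl.read_state(); print(s['t'],s['joints'].round(2),s['eef_pos'],s['contact_force'],s['gripper_width'])
rows(pose(),place(-30,.08))
B=pose()@np.linalg.inv(G); print(B.round(3))
out=[]
for n,sc in(('scene',4),('top',4)):
    c=snap(n,n+'3'); u,v=w2p(c,(B@[0,0,.07,1])[:3]); print(n,u,v,'base',w2p(c,B[:3,3]),'cap',w2p(c,(B@[0,0,.14,1])[:3]))
    u,v=int(u)-45,int(v)-70; print('crop origin',u,v); out.append(cv2.resize(c['color'][v:v+140,u:u+90],None,fx=4,fy=4,interpolation=cv2.INTER_CUBIC))
cv2.imwrite('pics/c3.png',np.hstack(out))
E
```

```text
7.075 [ 0.5   0.51 -0.79  1.94 -0.91 -1.28] [0.65885235 0.17477415 0.13168737] [ 1.10567557 -0.26809005 -2.22539842] 0.5289890701193016
1 rows [ 0.091 -0.072 -0.045] [ 0.046  0.092 -0.048]
path [(np.float64(0.659), np.float64(0.175), np.float64(0.132)), (np.float64(0.659), np.float64(0.175), np.float64(0.133)), (np.float64(0.66), np.float64(0.176), np.float64(0.134)), (np.float64(0.66), np.float64(0.176), np.float64(0.134))]
[[ 0.861  0.508  0.01   0.65 ]
 [-0.508  0.862 -0.009  0.18 ]
 [-0.013  0.002  1.     0.078]
 [ 0.     0.     0.     1.   ]]
scene 388.675076022693 176.57033761280047 base (np.float64(385.8743162891968), np.float64(202.42796751889608)) cap (np.float64(391.78645016916954), np.float64(147.84500276283205))
crop origin 343 106
top 278.6658107378414 129.82837337798202 base (np.float64(280.24180979942844), np.float64(137.95018780473833)) cap (np.float64(276.8691109950122), np.float64(120.56919153737522))
crop origin 233 59
```

View pics/c3.png

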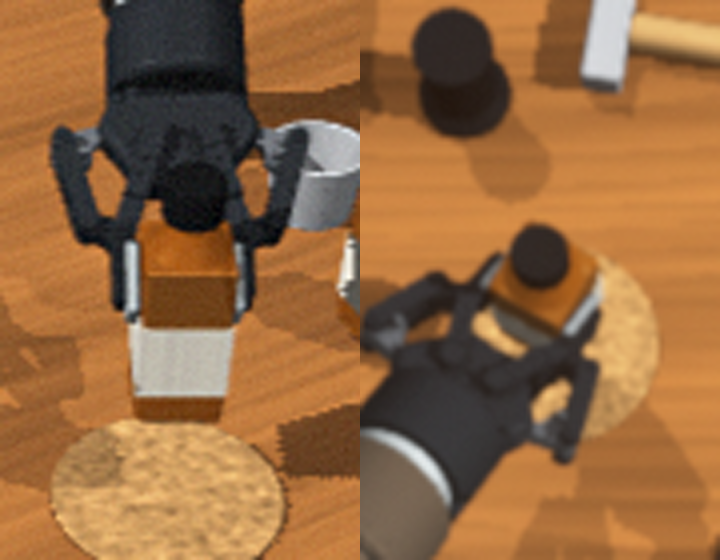

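```bash
python3 - <<'E'
from b import *
from scipy.optimize import least_squares
B=pose()@np.linalg.inv(G)
S=np.load('pics/scene3.npz'); T=np.load('pics/top3.npz')
F=[(S,343,106,0,(.023,-.023,0),(134,416)),(S,343,106,0,(.023,.023,0),(222,420)),(S,343,106,0,(.023,-.023,.1),(146,273)),(S,343,106,0,(.023,.023,.1),(237,275)),(S,343,106,0,(0,0,.14),(193,182)),(T,233,59,360,(0,0,.14),(539,252))]
def pr(x):
    D=np.eye(4); D[:3,:3]=R.from_rotvec(np.r_[x[3:5],0]).as_matrix(); D[:3,3]=x[:3]; M=B@D
    return [((np.array(w2p(c,(M@np.r_[q,1])[:3]))-[u-.0,v])*4+[o,0],np.array(m)) for c,u,v,o,q,m in F]
print([ (a.round(0),b) for a,b in pr(np.zeros(5))])
r=least_squares(lambda x:np.r_[np.ravel([a-b for a,b in pr(x)])/4, x[:3]/.01, x[3:]/.3],np.zeros(5))
print(r.x.round(4),np.degrees(r.x[3:]),[ (a-b).round(0) for a,b in pr(r.x)])
E
```

```text
[(array([132., 411.]), array([134, 416])), (array([221., 411.]), array([222, 420])), (array([145., 258.]), array([146, 273])), (array([241., 258.]), array([237, 275])), (array([195., 163.]), array([193, 182])), (array([535., 245.]), array([539, 252]))]
[-0.0063  0.0018 -0.0099  0.0167  0.0473] [0.95444014 2.70970117] [array([-0.,  3.]), array([-1., -2.]), array([-2.,  2.]), array([ 1., -1.]), array([-0., -2.]), array([-1., -2.])]
```

```bash
cat >> b.py <<'E'
D=np.eye(4); D[:3,:3]=R.from_rotvec([.0167,.0473,0]).as_matrix(); D[:3,3]=[-.0063,.0018,-.0099]
G=np.linalg.inv(D)@G
E
python3 - <<'E'
from b import *
B=pose()@np.linalg.inv(G); print(B.round(3))
rows(pose(),place(-42,.03),4); rows(place(-42,.03),place(-42,.004))
E
```

```text
[[ 0.86   0.509  0.038  0.646]
 [-0.507  0.86  -0.049  0.185]
 [-0.058  0.023  0.998  0.071]
 [ 0.     0.     0.     1.   ]]
4 rows [-0.331  0.013  0.222] [-0.332  0.101  0.138]
path [(np.float64(0.66), np.float64(0.174), np.float64(0.125)), (np.float64(0.66), np.float64(0.174), np.float64(0.115)), (np.float64(0.66), np.float64(0.173), np.float64(0.105)), (np.float64(0.661), np.float64(0.172), np.float64(0.095))]
1 rows [-0.922 -0.019  0.481] [0. 0. 0.]
path [(np.float64(0.661), np.float64(0.172), np.float64(0.088)), (np.float64(0.661), np.float64(0.172), np.float64(0.082)), (np.float64(0.661), np.float64(0.172), np.float64(0.075)), (np.float64(0.661), np.float64(0.172), np.float64(0.069))]
```

>>> servo_tool(
  series=[
    [[-0.33,0.01,0.22],[-0.33,0.1,0.14]],
    [[-0.33,0.01,0.22],[-0.33,0.1,0.14]],
    [[-0.33,0.01,0.22],[-0.33,0.1,0.14]],
    [[-0.33,0.01,0.22],[-0.33,0.1,0.14]],
    [[0,0,0],[0,0,0]],
    [[0,0,0],[0,0,0]],
  ],
)

```text
t: 7.92
eef_pos: [0.6615, 0.1729, 0.0977]
eef_rot: [3.113, -1.093, -0.709]
contact_force: [0.1, 0.6, -1.8]
gripper_width: 0.524
grip_force: 61.9
```

```bash
python3 - <<'E'
from b import *
s=ctrl.read_state(); print(s['t'],s['joints'].round(2),s['eef_pos'],s['contact_force'],s['gripper_width'])
rows(pose(),place(-42,.01),4)
B=pose()@np.linalg.inv(G); print(B.round(3))
c=snap('scene','scene4'); print(w2p(c,B[:3,3]))
cv2.imwrite('pics/c4.png',cv2.resize(c['color'][110:260,320:460],None,fx=4,fy=4,interpolation=cv2.INTER_CUBIC))
E
```

```text
7.925 [ 0.62  0.64 -0.71  1.67 -1.06 -1.31] [0.66151802 0.1729368  0.09771625] [ 0.10234103  0.61411062 -1.82967489] 0.5237437667556306
4 rows [-0.203  0.01   0.107] [-0.009 -0.005 -0.005]
path [(np.float64(0.661), np.float64(0.173), np.float64(0.092)), (np.float64(0.661), np.float64(0.172), np.float64(0.086)), (np.float64(0.661), np.float64(0.172), np.float64(0.081)), (np.float64(0.661), np.float64(0.172), np.float64(0.075))]
[[ 0.745  0.667 -0.005  0.653]
 [-0.667  0.745 -0.002  0.182]
 [ 0.003  0.005  1.     0.033]
 [ 0.     0.     0.     1.   ]]
(np.float64(385.6563744607387), np.float64(218.21448968330796))
```

View pics/c4.png

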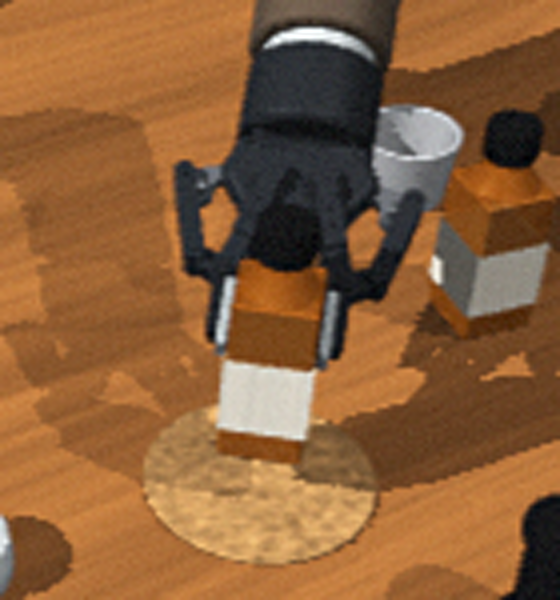

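The bottle hangs upright. Its base is at crop (260,450), over the mat, whose centre is at (262,485) further below. The standing bottle at (495,230) is clear. Lowering now.

>>> servo_tool(
  series=[
    [[-0.2,0.01,0.11],[0,0,0]],
    [[-0.2,0.01,0.11],[0,0,0]],
    [[-0.2,0.01,0.11],[0,0,0]],
    [[-0.2,0.01,0.11],[0,0,0]],
    [[0,0,0],[0,0,0]],
  ],
)

```text
t: 8.6
eef_pos: [0.6611, 0.1715, 0.0736]
eef_rot: [3.108, -1.093, -0.705]
contact_force: [0.0, 1.2, -2.5]
gripper_width: 0.531
grip_force: 61.9
```

>>> servo_tool(
  series=[
    [[-0.07,0,0.035],[0,0,0]],
    [[-0.07,0,0.035],[0,0,0]],
    [[0,0,0],[0,0,0]],
  ],
)

```text
t: 8.98
eef_pos: [0.6612, 0.1718, 0.0704]
eef_rot: [3.111, -1.094, -0.707]
contact_force: [-0.2, 0.3, -2.0]
gripper_width: 0.529
grip_force: 61.9
```

>>> servo_tool(
  series=[
    [[-0.07,0,0.035],[0,0,0]],
    [[0,0,0],[0,0,0]],
  ],
)

```text
t: 9.22
eef_pos: [0.6611, 0.1717, 0.0684]
eef_rot: [3.111, -1.094, -0.707]
contact_force: [-0.6, 0.3, -3.0]
gripper_width: 0.529
grip_force: 61.9
```

>>> servo_tool(
  series=[
    [[-0.07,0,0.035],[0,0,0]],
    [[0,0,0],[0,0,0]],
  ],
)

```text
t: 9.48
eef_pos: [0.6611, 0.1717, 0.0664]
eef_rot: [3.11, -1.093, -0.707]
contact_force: [0.2, 0.1, -2.0]
gripper_width: 0.532
grip_force: 61.9
```

>>> servo_tool(
  series=[
    [[-0.07,0,0.035],[0,0,0]],
    [[0,0,0],[0,0,0]],
  ],
)

```text
t: 9.72
eef_pos: [0.6611, 0.1716, 0.0644]
eef_rot: [3.11, -1.093, -0.706]
contact_force: [0.4, 0.4, -2.8]
gripper_width: 0.528
grip_force: 61.9
```

>>> servo_tool(
  series=[
    [[-0.07,0,0.035],[0,0,0]],
    [[0,0,0],[0,0,0]],
  ],
)

```text
t: 9.98
eef_pos: [0.6613, 0.1717, 0.0635]
eef_rot: [3.112, -1.095, -0.708]
contact_force: [-1.3, -0.5, 0.7]
gripper_width: 0.533
grip_force: 62.5
```

```bash
python3 - <<'E'
from b import *
s=ctrl.read_state(); print(s['t'],s['eef_pos'],s['contact_force'])
B=pose()@np.linalg.inv(G); print(B[:3,3].round(4))
c=snap('scene','scene5'); print(np.array(w2p(c,B[:3,3])))
cv2.imwrite('pics/c5.png',cv2.resize(c['color'][120:260,325:445],None,fx=4,fy=4,interpolation=cv2.INTER_CUBIC))
E
```

```text
9.975 [0.6613013  0.17170567 0.06350647] [-1.30866031 -0.46554381  0.73368766]
[ 0.6527  0.1805 -0.0014]
[383.88685739 229.56025342]
```

Contact is starting: Fz went from −2.8 to +0.7 N. I'll press about 1 mm more and check.

>>> servo_tool(
  series=[
    [[-0.05,0,0.025],[0,0,0]],
    [[0,0,0],[0,0,0]],
  ],
)

```text
t: 10.28
eef_pos: [0.6614, 0.1717, 0.0634]
eef_rot: [3.114, -1.098, -0.71]
contact_force: [-4.1, 0.1, 7.1]
gripper_width: 0.531
grip_force: 63.0
```

View pics/c5.png

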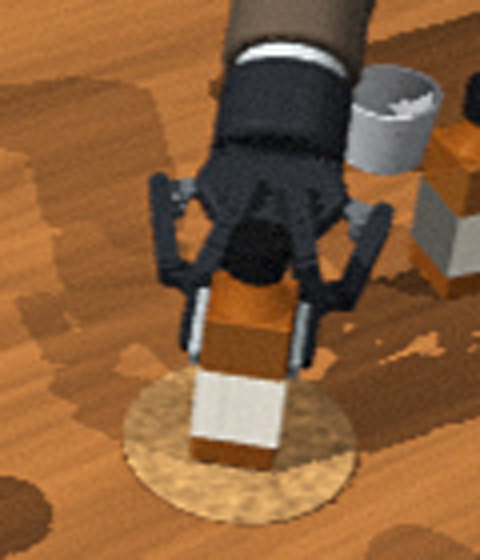

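The base sits at crop (237,445) and the mat centre is at (240,443), so the bottle is centred and resting with about 10 N. Releasing, then backing off along the tool axis.

>>> servo_tool(
  series=[
    [[0,0,0],[0,0,0]],
    [[0,0,0],[0,0,0]],
    [[0,0,0],[0,0,0]],
    [[0,0,0],[0,0,0]],
    [[0,0,0],[0,0,0]],
    [[0,0,0],[0,0,0]],
  ],
  grip=0,
)

```text
t: 11.02
eef_pos: [0.661, 0.1717, 0.0612]
eef_rot: [3.111, -1.094, -0.707]
contact_force: [-0.2, 0.6, 0.2]
gripper_width: 1.005
grip_force: 0.0
```

>>> servo_tool(
  series=[
    [[0,0,-0.3],[0,0,0]],
    [[0,0,-0.6],[0,0,0]],
    [[0,0,-0.8],[0,0,0]],
    [[0,0,-0.8],[0,0,0]],
    [[0,0,-0.8],[0,0,0]],
    [[0,0,-0.8],[0,0,0]],
    [[0,0,-0.8],[0,0,0]],
    [[0,0,0],[0,0,0]],
  ],
)

```text
t: 12.02
eef_pos: [0.5799, 0.2475, 0.1186]
eef_rot: [3.116, -1.093, -0.708]
contact_force: [-0.9, 0.6, 0.2]
gripper_width: 0.998
grip_force: 0.0
```

```bash
python3 - <<'E'
from h import *
s=ctrl.read_state(); print(s['t'],s['joints'].round(2),s['eef_pos'],s['contact_force'],s['gripper_width'])
a=snap('scene','s6')['color'][100:300,150:480]; b=snap('top','t6')['color'][90:250,150:480]
cv2.imwrite('pics/c6.png',cv2.resize(np.vstack([a,b]),None,fx=1.6,fy=1.6,interpolation=cv2.INTER_CUBIC))
E
```

```text
12.025 [ 0.88  0.6  -0.73  1.4  -1.12 -1.29] [0.57988764 0.24749547 0.11864647] [-0.93553325  0.64465538  0.23767558] 0.9982898102931647
```

View pics/c6.png

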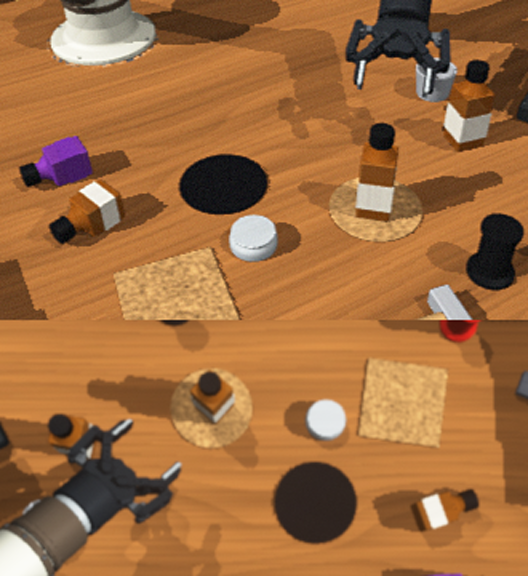

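The tall bottle stands centred on the round mat, at (377,180) in the scene half and (212,397) in the top half. The standing bottle at (468,110) and the short bottle at (90,210) are where they were. I'll raise the hand clear and hand in.

>>> servo_tool(
  series=[
    [[0.6,0,-0.35],[0,0,0]],
    [[0.8,0,-0.45],[0,0,0]],
    [[0.8,0,-0.45],[0,0,0]],
    [[0.8,0,-0.45],[0,0,0]],
    [[0,0,0],[0,0,0]],
    [[0,0,0],[0,0,0]],
  ],
)

```text
t: 12.88
eef_pos: [0.579, 0.2476, 0.2027]
eef_rot: [3.108, -1.093, -0.705]
contact_force: [-0.2, 0.1, 0.1]
gripper_width: 0.998
grip_force: 0.0
```

```bash
python3 -c "
from rig import ctrl
print(ctrl.read_state()['contact_force'], ctrl.sign_off())"
```

```text
the job is handed in; nothing more can be done
[-0.20330005  0.0635205   0.08494912] None
```

The tall bottle is standing upright in the middle of the round cork mat, the short and standing bottles look unmoved in the final pictures, and I handed the job in at about 13 s; no verdict came back.

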